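# Close down the set-up bench

### The job

Close the bench down for the night. Put every steel set-up block that lies about back, upright, into the pocket with its own label in the wooden rack; and go along the three instrument cases from left to right (as the robot faces them), tugging each lid up by its handle to find any whose catch is not home, and snap such a catch shut, so that all three cases end shut with their catches home. Leave the jar, pliers, solder reel and caliper where they are.

Things in the scene. Friction and masses are not known exactly. Their poses are not given: they have to be found in the camera images.
- lid_left (a joint): lid of the left case, rad: 0 = shut (as at the start), grows as it is lifted; hinged along the case's top rear edge, 75 mm behind and 45.5 mm below the handle's centre; 20 mm thick, 160 g, falls shut by itself. With the catch home it gives only to about 0.026, then holds 30 N and more at the handle; with the catch not home 3 N at the handle lifts it freely
- handle_left (a point): centre of the black carry handle bar on the left case's lid: 86 mm along x, 14 mm wide (y), 11 mm high, end posts 66 mm apart, 20 mm free under it. Lid shut: x points to the rear, away from the robot, y left, z up. The olive hard case, one of a row of three (left is +y), is fixed, 150 mm in x, 84 in y, centred under this point, its underside 105.5 mm below it
- catch_left (a joint): catch of the left case, rad: 0 = home (upright, its hook over the lid's lip), 0.16 = out (its top leans about 7 mm away from the case front, to its stop; the lid is then free). An over-centre spring snaps it to either from dead centre at 0.06. It turns on a pin across the case front, 44 mm below the thumb point. About 6 N there pushes it home. At the start each is home or out
- thumb_left (a point): where a thumb presses, on the outer (robot-side) face of the left case's catch: a black plate 40 mm wide, 5 mm thick, its top 8 mm above this point with a rim 6 mm out from the face. When home it lies 93 mm ahead of the handle's centre (handle frame x), 35.5 mm below it. Push it home along the handle's +x
- lid_middle (a joint): lid of the middle case, rad: 0 = shut (as at the start), grows as it is lifted; hinged along the case's top rear edge, 75 mm behind and 45.5 mm below the handle's centre; 20 mm thick, 160 g, falls shut by itself. With the catch home it gives only to about 0.026, then holds 30 N and more at the handle; with the catch not home 3 N at the handle lifts it freely
- handle_middle (a point): centre of the black carry handle bar on the middle case's lid: 86 mm along x, 14 mm wide (y), 11 mm high, end posts 66 mm apart, 20 mm free under it. Lid shut: x points to the rear, away from the robot, y left, z up. The olive hard case, one of a row of three (left is +y), is fixed, 150 mm in x, 84 in y, centred under this point, its underside 105.5 mm below it
- catch_middle (a joint): catch of the middle case, rad: 0 = home (upright, its hook over the lid's lip), 0.16 = out (its top leans about 7 mm away from the case front, to its stop; the lid is then free). An over-centre spring snaps it to either from dead centre at 0.06. It turns on a pin across the case front, 44 mm below the thumb point. About 6 N there pushes it home. At the start each is home or out
- thumb_middle (a point): where a thumb presses, on the outer (robot-side) face of the middle case's catch: a black plate 40 mm wide, 5 mm thick, its top 8 mm above this point with a rim 6 mm out from the face. When home it lies 93 mm ahead of the handle's centre (handle frame x), 35.5 mm below it. Push it home along the handle's +x
- lid_right (a joint): lid of the right case, rad: 0 = shut (as at the start), grows as it is lifted; hinged along the case's top rear edge, 75 mm behind and 45.5 mm below the handle's centre; 20 mm thick, 160 g, falls shut by itself. With the catch home it gives only to about 0.026, then holds 30 N and more at the handle; with the catch not home 3 N at the handle lifts it freely
- handle_right (a point): centre of the black carry handle bar on the right case's lid: 86 mm along x, 14 mm wide (y), 11 mm high, end posts 66 mm apart, 20 mm free under it. Lid shut: x points to the rear, away from the robot, y left, z up. The olive hard case, one of a row of three (left is +y), is fixed, 150 mm in x, 84 in y, centred under this point, its underside 105.5 mm below it
- catch_right (a joint): catch of the right case, rad: 0 = home (upright, its hook over the lid's lip), 0.16 = out (its top leans about 7 mm away from the case front, to its stop; the lid is then free). An over-centre spring snaps it to either from dead centre at 0.06. It turns on a pin across the case front, 44 mm below the thumb point. About 6 N there pushes it home. At the start each is home or out
- thumb_right (a point): where a thumb presses, on the outer (robot-side) face of the right case's catch: a black plate 40 mm wide, 5 mm thick, its top 8 mm above this point with a rim 6 mm out from the face. When home it lies 93 mm ahead of the handle's centre (handle frame x), 35.5 mm below it. Push it home along the handle's +x
- slot_vee (a point): centre of the floor of the pocket for the vee block: pocket 72 x 48 mm (x by y), 8 mm deep, sunk into a wooden holder 94 mm square whose top is 16 mm above the bench; a picture label of the block lies on the holder's far edge. x runs along the row, z up
- slot_step (a point): centre of the floor of the pocket for the step block: pocket 83 x 40 mm (x by y), 8 mm deep, sunk into a wooden holder 94 mm square whose top is 16 mm above the bench; a picture label of the block lies on the holder's far edge. x runs along the row, z up
- slot_drilled (a point): centre of the floor of the pocket for the drilled block: pocket 83 x 58 mm (x by y), 8 mm deep, sunk into a wooden holder 94 mm square whose top is 16 mm above the bench; a picture label of the block lies on the holder's far edge. x runs along the row, z up
- slot_round (a point): centre of the floor of the pocket for the round block: pocket 64 x 64 mm (x by y), 8 mm deep, sunk into a wooden holder 94 mm square whose top is 16 mm above the bench; a picture label of the block lies on the holder's far edge. x runs along the row, z up
- block_vee: vee block: steel, 64 mm long (x) by 40 mm wide (y) by 36 mm high with a V groove along x in its top; about 0.5 kg. Origin: centre of its underside, z up. Loose; may be absent
- block_step: step block: steel, 74 mm long (x) by 30 mm wide (y), three steps along x, 18 mm high over the 24 mm at -x, then 28 mm over 25 mm, then 38 mm high over the 25 mm at +x; about 0.42 kg. Origin: centre of its underside, z up. Loose; may be absent
- block_drilled: drilled block: flat steel block of 74 mm (x) by 50 mm (y) by 26 mm high with dark holes in it; about 0.55 kg. Origin: centre of its underside, z up. Loose; may be absent
- block_round: round block: steel disc of 56 mm diameter, 34 mm high, standing on its flat face; about 0.55 kg. Origin: centre of its underside, z up. Loose; may be absent
- jar: screw-top glass jar, 60 mm across, 75 mm high, loose bystander; origin at its underside
- pliers: pliers lying flat, about 150 mm long, 14 mm high, loose bystander
- spool: reel of solder standing on its flange, 62 mm across, 40 mm high, loose bystander; origin at its underside
- caliper: caliper lying flat, 200 mm long, 11 mm high, loose bystander
There are look-alikes about, which are no part of the job. What is shaped like the part that bears lid_left but blue or orange is not meant. What is shaped like the block_round but purple is not meant.

How it is judged:
By the outcome, as a careful person would: the job done as asked, in the order asked, and still so for the second after the job is handed in, with the robot touching nothing.
Of block_vee, block_step, block_drilled, block_round only 3 to 4 are there at a start; the rules pass over those that are not, and their reading is None.
At some moment in a run one of block_vee, block_step, block_drilled, block_round may be knocked a few centimetres aside while the robot is not near it.
Once in a run the grip may slacken for a moment while it holds something.
It also fails if it takes over 210 s, if anything falls off the work surface, if the arm or the gripper's body presses on something with over 40 N, if the wrist force passes 120 N, or if a joint passes its speed limit or range.

### The arm

A 7-joint arm with a two-finger parallel gripper is mounted at the origin on the work surface. World frame = base frame: x ahead of the robot, y to its left, z up, the work surface at z = 0. Lengths are in m, angles in rad, forces in N, time in s.
With the tool pointing down it reaches from about 0.4 to 0.85 m from the base axis. Payload 10.4 kg.
Tool frame: the origin (TCP) lies at the very end of the fingers, on their centre line; the grasp point (between the pads) lies 19 mm behind it (r.pinch_z is the distance from the TCP to the grasp point, in m); z points along the fingers, y is the line along which they close (so a half turn about z gives the same grasp; the last joint's range is limited). The gripper opens to 87 mm and grips with 3 to 60 N. Pads are 19 mm wide; open, the fingers measure 117 mm over their backs; the gripper's body (75 mm by 190 mm) begins 51 mm behind the grasp point.
Start: joints at [-1.129, 0.332, -0.065, 1.46, 0.022, 1.35, -0.088], TCP at [0.28, 0.559, 0.223] pointing down, gripper open.
Joint ranges: [-2.6, 2.6], [-0.5, 2.12], [-1.47, 1.34], [0.16, 2.42], [-1.27, 4.41], [0.06, 2.06], [-2.6, 2.6]. Speed limits (rad/s): [2.22, 2.22, 2.79, 2.79, 3.14, 3.14, 3.14].

### API

Orientations are given as a unit quaternion [x, y, z, w].
In Python, from bench import r, camera gives the robot as it stands. The module is installed in compiled form; this text tells all that it offers.
- The arm moves only by the shell command python3 -m pendant 'ROWS' [FORCE]. ROWS is JSON, a list of rows, each an object with "dp": the shift along the tool's x, y, z as a fraction of full scale, a list of three; "rotation": the turn, a rotation vector about the tool's x, y, z as a fraction of full scale, a list of three; "jaw": the opening, from 0 (shut) to 1 (fully open). A call has 1 to 8 rows; each row is the pose to reach, as a shift and turn from the pose commanded when the call began, along the tool's axes at that moment, turning the shorter way round; what a row does not reach only later rows make up. Full scale, the value 1, is 0.15 m for a shift and 2 pi rad for a turn. A row lasts 1/8 s, in which the tool goes at most 62.5 mm and 10.7 degrees, less where a joint would pass 70% of its speed; a pose out of reach is approached as far as the arm can. A call with a number of a shift or a turn outside -1 to 1 is refused whole. A call with a gripper value outside its range is refused whole. The fingers move at their own pace and stop on an object; FORCE is the grip in N (left out, the last holds). Time passes only in rows, so rows that repeat a pose let the fingers close. It gives the time, the measured TCP pose, the force, the opening and the grip force at its end, in the units of the state.
- r.read_state(): the state, without advancing time (a new reading comes with each control period).
- camera(name): name is "scene" or "side" or "wrist"; returns a dict with "image" (420x560x3 uint8, red, green, blue), "z_map" (420x560 float32, m along the optical axis (not along the pixel's ray), 0 where there is no reading), "mtx" (3x3 intrinsics, pixels), "T" (4x4, takes a point from camera to world coordinates). Camera axes: x right, y down, z forward; pixel columns grow to the right and rows downward; lengths in m; the calibration is good to about 2 mm. A picture is of the moment at which its call begins.
- r.close_job(): hands the job in; it is judged then, once.
The state is a dict: "time": time; "joint_positions": joint angles; "joint_vel": joint speeds; "joint_torque": joint torques, N m; "ee_pos": TCP position; "eef_rot": TCP orientation; "ft_force": force on the tool from outside, world axes, zero at the start; "torque": the same for the moment, N m; "width": finger opening in m; "grip_force": force on a finger pad.
Only numpy, scipy, OpenCV 4.12 (cv2) and the standard library are available. Lean on these libraries where they do the work, as an engineer would, in place of code of your own. Each camera call takes 0.05 s, during which the arm holds its last target. There are 200 camera calls.

## Working session

There is one attempt and no reset: what is moved stays moved. The work goes in short steps, Python scripts to look and compute and a shell command to move; the robot and the scene stay as the last step left them, time stands still between calls to the robot, and variables do not carry over. Pictures are saved under pics/ and viewed, at most 14 in all, crops included, and the job is handed in when it is done.

```bash
mkdir -p pics
cat > h.py <<'E'
import numpy as np, cv2
from bench import r, camera
from scipy.spatial.transform import Rotation as R
def snap(n,f):
    c=camera(n); np.savez('pics/'+f+'.npz',**c); cv2.imwrite('pics/'+f+'.png',c['image'][:,:,::-1]); return c
def load(f): return np.load('pics/'+f+'.npz')
def pts(c):
    z=c['z_map'];v,u=np.mgrid[:z.shape[0],:z.shape[1]];K=c['mtx']
    P=np.stack([(u-K[0,2])/K[0,0]*z,(v-K[1,2])/K[1,1]*z,z],-1)
    return P@c['T'][:3,:3].T+c['T'][:3,3]
def px(c,p):
    q=np.linalg.inv(c['T'])@np.append(p,1); q=c['mtx']@q[:3]; return q[:2]/q[2]
def st():
    s=r.read_state(); return s
def go(p,yaw=None):
    "print dp and rotation (tool units) to reach TCP p with tool pointing down and tool-x heading yaw"
    s=st(); q=R.from_quat(s['eef_rot']); print('t',round(s['time'],2),'dp',np.round(q.inv().apply(np.array(p)-s['ee_pos'])/0.15,3))
    if yaw is not None:
        T=R.from_matrix(np.array([[np.cos(yaw),np.sin(yaw),0],[np.sin(yaw),-np.cos(yaw),0],[0,0,-1]]).T.T)
        v=(q.inv()*T).as_rotvec(); print('rot',np.round(v/(2*np.pi),4),'deg',np.round(np.degrees(v),1))
E
python3 - <<'E'
from h import *
a=snap('scene','s0');b=snap('side','d0');w=snap('wrist','w0')
cv2.imwrite('pics/sw.png',np.hstack([cv2.resize(x['image'][:,:,::-1],(400,300)) for x in (b,w)]))
print(st())
for c in (a,b): print(c['T'][:3,3],c['T'][:3,2])
E
```

```text
{'time': 0.15, 'joint_positions': array([-1.1286129 ,  0.3327358 , -0.06471284,  1.46072978,  0.0215814 ,
        1.34991558, -0.08848023]), 'joint_vel': array([ 0.00033605, -0.00286475,  0.00015453, -0.00364054, -0.00078278,
        0.00143675,  0.0002006 ]), 'joint_torque': array([ 1.13706334e-03, -6.23628473e+01,  2.50728516e-02, -3.90143287e+01,
       -6.12399168e-02,  3.72681313e-02,  1.47514033e-04]), 'ee_pos': array([0.27999985, 0.55844362, 0.22193994]), 'eef_rot': array([ 2.30283986e-01,  9.73123315e-01, -5.35094350e-04, -1.13981551e-04]), 'ft_force': array([ 0.1615882 ,  0.05142111, -0.24697548]), 'torque': array([0.08933597, 0.01799923, 0.01456056]), 'grip_force': 0.0, 'width': 0.08743535036071023}
[1.16060416 0.45139009 1.39907066] [-0.44679133 -0.27509099 -0.85129458]
[-0.12409029 -1.03423579  1.07037661] [ 0.38180376  0.67838542 -0.62770941]
```

View pics/s0.png

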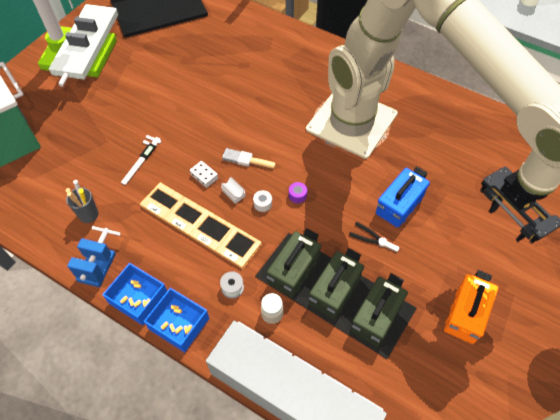

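View pics/sw.png

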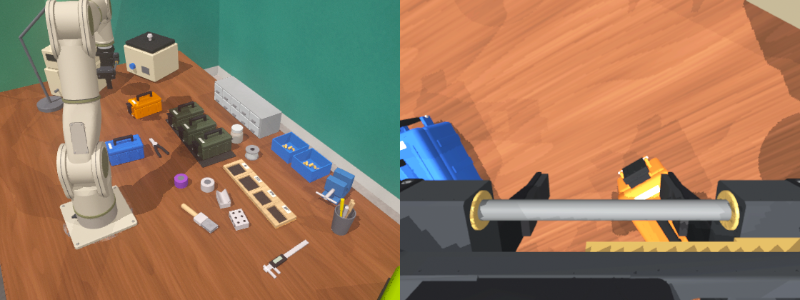

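The scene view shows the three olive cases at (293,262), (337,285) and (382,312); left (+y) is towards the image right. The rack runs from (160,205) to (240,245), with loose grey blocks at (203,174), (233,190) and (262,200).

Possible mix-ups:
- **Cases:** the blue one (403,195) and the orange one (472,308) are not meant.
- **Round block:** the purple disc (298,192) and the solder reel (231,284) could be taken for the block at (262,200).

I'll check in a close crop.

Run:
```python
from h import *
c=load('s0');im=c['image'][:,:,::-1]
cv2.imwrite('pics/c1.png',cv2.resize(im[140:280,130:320],(800,590),interpolation=cv2.INTER_CUBIC))
cv2.imwrite('pics/c2.png',cv2.resize(im[220:360,250:430],(771,600),interpolation=cv2.INTER_CUBIC))
P=pts(c)
for n,(u,v) in dict(drill=(203,174),vee=(233,190),rnd=(262,200),purple=(298,192),hL=(382,310),hM=(337,285),hR=(293,262),jar=(271,302),spool=(231,281),s1=(158,199),s4=(240,244)).items(): print(n,P[v,u].round(3))
```

```text
drill [ 0.45  -0.284  0.022]
vee [ 0.446 -0.174  0.014]
rnd [ 0.438 -0.073  0.029]
purple [0.358 0.004 0.03 ]
hL [0.588 0.391 0.086]
hM [0.589 0.26  0.09 ]
hR [0.59  0.127 0.085]
jar [0.713 0.135 0.072]
spool [0.708 0.002 0.04 ]
s1 [ 0.589 -0.353  0.005]
s4 [ 0.588 -0.053  0.008]
```

View pics/c1.png

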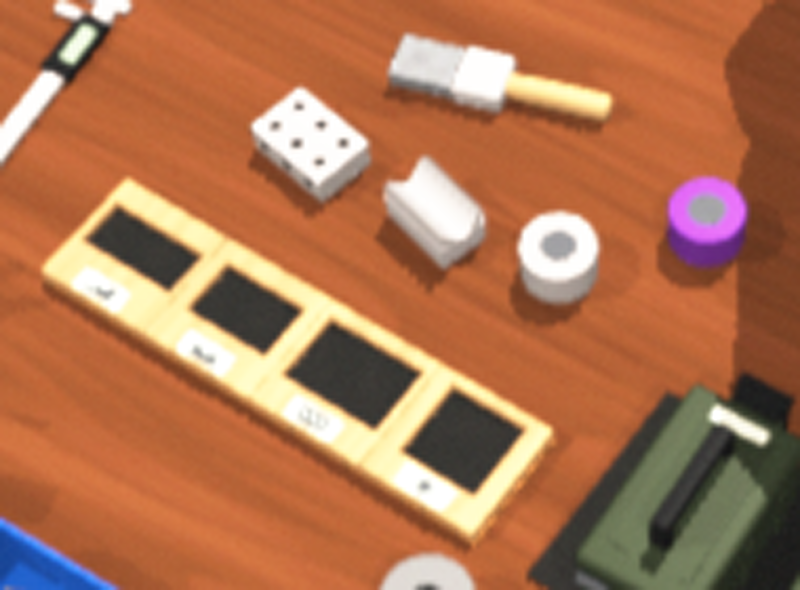

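View pics/c2.png

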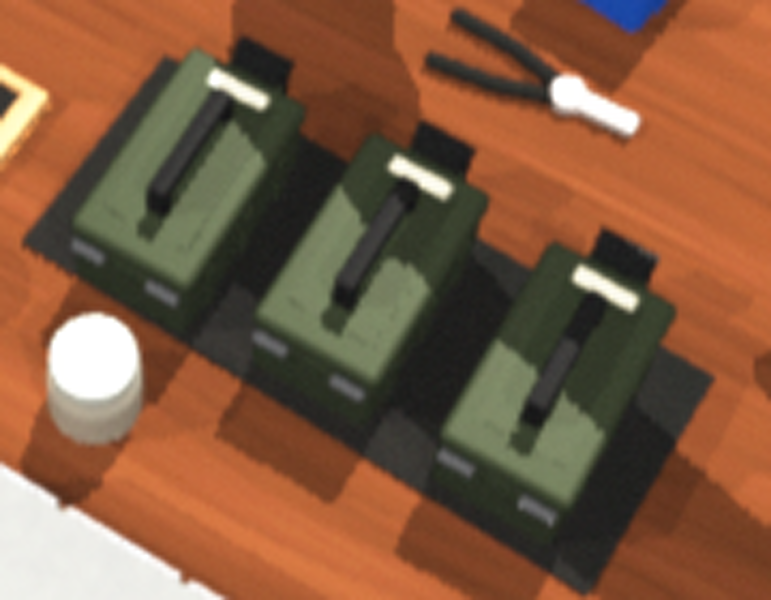

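The close crop settles it. The drilled block is at crop (312,143), the vee at (437,210) and the round at (558,255). The purple disc (707,220) and the brush (500,75) are not wanted. The rack labels run step, vee, drilled, round from left to right, and no step block is in sight. Next I'll fit the geometry.

Run:
```python
from h import *
c=load('s0');P=pts(c);im=c['image'].astype(int);hsv=cv2.cvtColor(c['image'],cv2.COLOR_RGB2HSV)
x,y,z=P[...,0],P[...,1],P[...,2]
def rect(m,n):
    k,lab,s,_=cv2.connectedComponentsWithStats(m.astype(np.uint8))
    for i in range(1,k):
        if s[i,4]<30: continue
        q=P[lab==i]; rr=cv2.minAreaRect((q[:,:2]*1000).astype(np.float32))
        print(n,s[i,4],'c',np.round(rr[0],1),'sz',np.round(rr[1],1),'ang',round(rr[2],1),'z',np.median(q[:,2]).round(4),'mean',q[:,:2].mean(0).round(4))
ok=(c['z_map']>0)&(x<0.85)&(x>0.2)
reg=ok&(x<0.53)&(y<0.1)&(y>-.4)
for h,n in((.02,'blk>20'),(.03,'blk>30')): rect(reg&(z>h),n)
rect(ok&(x>.5)&(x<.7)&(y>.07)&(z>.093)&(z<.125),'handle')
rect(ok&(x>.5)&(x<.7)&(y>.05)&(z>.074)&(z<.09),'lid')
rect(ok&(x>.5)&(x<.7)&(y<.05)&(hsv[...,2]<70)&(z<.03),'pocket')
rect(ok&(x>.5)&(x<.7)&(y<.05)&(z>.0125)&(z<.022),'rack')
rect(ok&(x>.25)&(x<.8)&(z>.008)&(z<.3)&(y>-.5)&(y<.6),'all')
```

```text
blk>20 311 c [ 446.4 -285.9] sz [77.8 53.1] ang 79.5 z 0.0246 mean [ 0.4472 -0.2856]
blk>20 253 c [ 450.3 -171.7] sz [67.9 43.6] ang 73.9 z 0.0293 mean [ 0.4503 -0.1699]
blk>20 256 c [355.8   1.6] sz [56.9 51.5] ang 31.6 z 0.033 mean [0.357  0.0018]
blk>20 270 c [436.5 -72.9] sz [56.4 55.9] ang 75.2 z 0.0319 mean [ 0.4384 -0.0724]
blk>20 59 c [517.3  89. ] sz [22.  24.9] ang 89.0 z 0.0831 mean [0.5174 0.09  ]
blk>30 59 c [ 436.  -166.4] sz [66.6 16.5] ang 66.1 z 0.0335 mean [ 0.437  -0.1637]
blk>30 201 c [355.   1.] sz [55.  51.4] ang 31.1 z 0.0339 mean [0.355 0.001]
blk>30 51 c [ 464.5 -175.4] sz [64.9 14.1] ang 74.4 z 0.0338 mean [ 0.4655 -0.1758]
blk>30 190 c [437.  -73.3] sz [55.  54.3] ang 37.8 z 0.0333 mean [ 0.4372 -0.0735]
blk>30 59 c [517.3  89. ] sz [22.  24.9] ang 89.0 z 0.0831 mean [0.5174 0.09  ]
handle 185 c [579.1 122.4] sz [87.  15.7] ang 0.8 z 0.1132 mean [0.5826 0.1237]
handle 192 c [572.  247.5] sz [20.5 87.6] ang 90.0 z 0.1129 mean [0.5762 0.2512]
handle 198 c [578.6 382.1] sz [14.3 91. ] ang 90.0 z 0.1136 mean [0.5834 0.3824]
handle 37 c [615.9 842.1] sz [16.4  5
[... 1772 characters left out ...]
3 270.5] sz [146.4  51.1] ang 85.6 z 0.0113 mean [0.3685 0.2677]
all 125 c [ 783.  -382.7] sz [36.4 83.8] ang 13.9 z 0.0531 mean [ 0.777  -0.3821]
all 2218 c [569.5 112.8] sz [184.9 111. ] ang 1.7 z 0.0826 mean [0.5865 0.1288]
all 35 c [325.4 596.6] sz [13.6 33.9] ang 75.4 z 0.2467 mean [0.3173 0.5966]
all 2281 c [563.2 243.9] sz [105.9 181.4] ang 88.5 z 0.0827 mean [0.5805 0.2544]
all 1715 c [435.9 568.3] sz [185.5  64.4] ang 0.9 z 0.0792 mean [0.4509 0.5692]
all 429 c [711.    3.7] sz [62.1 60.3] ang 60.3 z 0.0386 mean [0.713  0.0063]
all 2349 c [571.3 379.6] sz [183.6  98. ] ang 2.3 z 0.0831 mean [0.5882 0.3834]
all 537 c [719.6 139.6] sz [56.5 55.6] ang 74.9 z 0.0708 mean [0.7242 0.143 ]
```

```bash
A='x'
for i in 1 2 3; do python3 -m pendant '[{"dp":[-0.8,-0.5,-0.2],"rotation":[0,0,0],"jaw":1},{"dp":[-0.8,-0.5,-0.2],"rotation":[0,0,0],"jaw":1},{"dp":[-0.8,-0.5,-0.2],"rotation":[0,0,0],"jaw":1}]' >/dev/null; done
for i in 1 2; do python3 -m pendant '[{"dp":[-0.28,-0.8,0],"rotation":[0,0,0],"jaw":1},{"dp":[-0.28,-0.8,0],"rotation":[0,0,0],"jaw":1},{"dp":[-0.28,-0.8,0],"rotation":[0,0,0],"jaw":1}]' > /dev/null; done
python3 -m pendant '[{"dp":[-0.28,-0.8,0],"rotation":[0,0,0.2],"jaw":1},{"dp":[-0.28,-0.8,0],"rotation":[0,0,0.2],"jaw":1},{"dp":[-0.28,-0.8,0],"rotation":[0,0,0.2],"jaw":1},{"dp":[-0.28,-0.8,0],"rotation":[0,0,0.2],"jaw":1},{"dp":[-0.28,-0.8,0],"rotation":[0,0,0.2],"jaw":1},{"dp":[-0.28,-0.8,0],"rotation":[0,0,0.2],"jaw":1},{"dp":[-0.28,-0.8,0],"rotation":[0,0,0.2],"jaw":1},{"dp":[-0.28,-0.8,0],"rotation":[0,0,0.2],"jaw":1}]'
python3 - <<'E'
from h import *
c=snap('wrist','w1'); print(c['T'].round(3),c['mtx'][0,0]); print(st()['ee_pos'])
E
```

```text
time: 3.02
ee_pos: [0.4532, -0.1803, 0.3122]
eef_rot: [0.757, 0.653, -0.0, -0.0]
ft_force: [-0.3, -0.1, 0.1]
width: 0.0869
grip_force: 0.0
[[ 0.989 -0.139 -0.041  0.465]
 [-0.145 -0.95  -0.277 -0.105]
 [-0.     0.28  -0.96   0.474]
 [ 0.     0.     0.     1.   ]] 316.2158671289995
[ 0.45302796 -0.18065849  0.31228138]
```

View pics/w1.png

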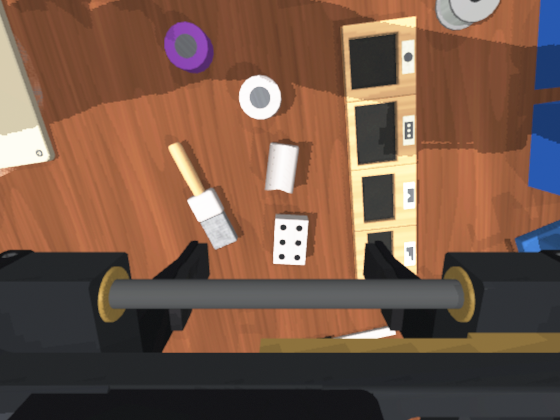

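The wrist view shows the drilled block at (291,240), vee (282,167), round (259,97) and purple (189,47). The rack labels at x≈408 read, from top to bottom, round (57), drilled (130), vee (196) and step (252). Now I'll measure from it.

```bash
cat >> h.py <<'E'
def rects(c,m,n,amin=100):
    P=pts(c); k,lab,s,ce=cv2.connectedComponentsWithStats((m&(c['z_map']>0)).astype(np.uint8))
    for i in range(1,k):
        if s[i,4]<amin: continue
        q=P[lab==i]; rr=cv2.minAreaRect((q[:,:2]*1000).astype(np.float32))
        print(n,s[i,4],'px',ce[i].round(),'c',np.round(rr[0],1),'sz',np.round(rr[1],1),'ang',round(rr[2],1),'z',np.median(q[:,2]).round(4))
def scan(f):
    c=load(f); P=pts(c); x,y,z=[P[...,i] for i in range(3)]
    v=cv2.cvtColor(c['image'],cv2.COLOR_RGB2HSV)[...,2]
    a=(x>.25)&(x<.7)&(y<.06)&(z<.12)
    rects(c,a&(x<.54)&(z>.018),'blk'); rects(c,a&(x>.53)&(v<75)&(z<.02)&(z>.0),'pocket'); rects(c,a&(x>.53)&(z>.0125)&(z<.022),'rack'); rects(c,a&(x>.53)&(z>.025)&(z<.06),'in')
E
python3 - <<'E'
from h import *
scan('w1')
E
```

```text
blk 1777 px [187.  47.] c [351.  -3.] sz [55.1 54.7] ang 9.1 z 0.034
blk 1461 px [259.  97.] c [433.3 -76.6] sz [55.  54.2] ang 79.8 z 0.0341
blk 1038 px [196. 192.] c [ 312.1 -177.4] sz [ 40.9 117.9] ang 17.1 z 0.0197
blk 1317 px [281. 168.] c [ 446.6 -174.6] sz [64.3 40. ] ang 74.1 z 0.0306
blk 1512 px [290. 241.] c [ 442.8 -288.7] sz [74.4 50. ] ang 78.6 z 0.0261
pocket 2217 px [373.  61.] c [591.  -52.2] sz [61.5 61.3] ang 88.1 z 0.0087
pocket 2146 px [376. 132.] c [ 588.3 -147.2] sz [79.7 54.9] ang 88.3 z 0.0088
pocket 1238 px [378. 197.] c [ 584.9 -243.1] sz [68.6 44.2] ang 88.3 z 0.0088
pocket 260 px [381. 239.] c [ 582.5 -317.3] sz [35.5 35.4] ang 89.1 z 0.0088
rack 116 px [448.  13.] c [687.6 -10. ] sz [ 7.4 34.5] ang 30.3 z 0.0172
rack 9160 px [387. 143.] c [ 593.6 -190.5] sz [369.5  95.4] ang 88.3 z 0.0162
in 390 px [459.   9.] c [688.8 -12.4] sz [21.9 31. ] ang 70.6 z 0.0398
```

Run:
```python
from h import *
go((.443,-.289,.06),np.radians(78.6))
```

```text
t 3.08 dp [-0.724  0.039  1.682]
rot [-0.0001 -0.      0.0085] deg [-0.  -0.   3.1]
```

```bash
python3 -m pendant '[{"dp":[-0.72,0.04,1],"rotation":[0,0,0.0085],"jaw":1},{"dp":[-0.72,0.04,1],"rotation":[0,0,0.0085],"jaw":1},{"dp":[-0.72,0.04,1],"rotation":[0,0,0.0085],"jaw":1},{"dp":[-0.72,0.04,1],"rotation":[0,0,0.0085],"jaw":1}]' >/dev/null
python3 -m pendant '[{"dp":[0,0,0.7],"rotation":[0,0,0],"jaw":1},{"dp":[0,0,0.7],"rotation":[0,0,0],"jaw":1},{"dp":[0,0,0.7],"rotation":[0,0,0],"jaw":1},{"dp":[0,0,0.7],"rotation":[0,0,0],"jaw":1}]'
python3 - <<'E'
from h import *
go((.443,-.289,.011),np.radians(78.6)); c=snap('wrist','w2'); P=pts(c)
rects(c,(P[...,2]>.018)&(P[...,2]<.03)&(P[...,0]<.5)&(P[...,0]>.4),'b')
E
```

```text
time: 4.08
ee_pos: [0.4437, -0.2898, 0.0596]
eef_rot: [0.775, 0.632, 0.001, 0.001]
ft_force: [0.4, -0.0, 0.2]
width: 0.0872
grip_force: 0.0
t 4.08 dp [ 0.004 -0.007  0.324]
rot [ 0.0004  0.     -0.0005] deg [ 0.1  0.  -0.2]
b 3767 px [249.  52.] c [ 445.7 -177.8] sz [56.6 21.3] ang 74.0 z 0.0246
b 7672 px [284. 228.] c [ 443.4 -287. ] sz [71.  50.1] ang 78.4 z 0.0261
```

```bash
python3 -m pendant '[{"dp":[0,0,0.32],"rotation":[0,0,0],"jaw":1},{"dp":[0,0,0.32],"rotation":[0,0,0],"jaw":1},{"dp":[0,0,0.32],"rotation":[0,0,0],"jaw":0},{"dp":[0,0,0.32],"rotation":[0,0,0],"jaw":0},{"dp":[0,0,0.32],"rotation":[0,0,0],"jaw":0},{"dp":[0,0,0.32],"rotation":[0,0,0],"jaw":0}]' 45
python3 -m pendant '[{"dp":[0,0,0],"rotation":[0,0,0],"jaw":0},{"dp":[0,0,-0.2],"rotation":[0,0,0],"jaw":0},{"dp":[0,0,-0.2],"rotation":[0,0,0],"jaw":0},{"dp":[0,0,-0.2],"rotation":[0,0,0],"jaw":0}]'
python3 - <<'E'
from h import *
go((.5883,-.1472,.041),np.radians(88.3)); c=snap('wrist','w3'); P=pts(c)
rects(c,(P[...,2]>.035)&(P[...,2]<.08)&(P[...,0]<.5)&(P[...,0]>.4),'b')
E
```

```text
time: 4.88
ee_pos: [0.4424, -0.2898, 0.01]
eef_rot: [0.775, 0.631, 0.0, 0.0]
ft_force: [-0.1, 0.3, 0.2]
width: 0.0549
grip_force: 0.0
time: 5.38
ee_pos: [0.4415, -0.2892, 0.0384]
eef_rot: [0.775, 0.632, -0.0, -0.001]
ft_force: [0.8, 0.1, -6.2]
width: 0.0498
grip_force: 45.0
t 5.38 dp [ 1.125  0.767 -0.018]
rot [-0.0002 -0.0001 -0.0277] deg [ -0.1  -0.  -10. ]
b 1229 px [211.  50.] c [ 428.5 -179.2] sz [44.5  7. ] ang 74.3 z 0.036
b 1257 px [283.  52.] c [ 460.6 -187. ] sz [47.1  6.7] ang 74.1 z 0.036
b 10703 px [285. 239.] c [ 445.2 -272.9] sz [43.7 75.7] ang 78.4 z 0.0546
b 2015 px [285. 319.] c [ 435.6 -317.3] sz [15.4 49.7] ang 79.4 z 0.0546
```

```bash
python3 -m pendant '[{"dp":[0,0.77,-0.02],"rotation":[0,0,0],"jaw":0},{"dp":[0,0.77,-0.02],"rotation":[0,0,-0.0275],"jaw":0},{"dp":[0.5,0.77,-0.02],"rotation":[0,0,-0.0275],"jaw":0},{"dp":[1,0.77,-0.02],"rotation":[0,0,-0.0275],"jaw":0},{"dp":[1,0.77,-0.02],"rotation":[0,0,-0.0275],"jaw":0},{"dp":[1,0.77,-0.02],"rotation":[0,0,-0.0275],"jaw":0}]'
python3 - <<'E'
from h import *
go((.5883,-.1472,.041),np.radians(88.3)); c=snap('wrist','w4'); P=pts(c)
scan('w4')
rects(c,(P[...,2]>.035)&(P[...,2]<.08)&(P[...,0]>.5),'b')
E
```

```text
time: 6.18
ee_pos: [0.5857, -0.1625, 0.0408]
eef_rot: [0.716, 0.698, -0.0, -0.001]
ft_force: [-0.1, -0.8, -5.5]
width: 0.0498
grip_force: 45.0
t 6.17 dp [ 0.102  0.015 -0.001]
rot [-0.0004 -0.0003  0.0005] deg [-0.1 -0.1  0.2]
blk 4988 px [ 25. 108.] c [449.  -77.9] sz [55.5 26.1] ang 85.7 z 0.0333
blk 5042 px [ 55. 246.] c [ 481.  -138.3] sz [118.1  40. ] ang 26.5 z 0.0297
blk 1055 px [ 42. 330.] c [ 474.8 -178.1] sz [99.1 17.1] ang 39.2 z 0.1158
pocket 12338 px [289.  55.] c [590.3 -54.5] sz [58.  62.8] ang 88.6 z 0.0087
pocket 3267 px [288. 169.] c [ 588.3 -119. ] sz [23.8 56.3] ang 88.3 z 0.0087
pocket 439 px [287. 334.] c [ 584.8 -237.7] sz [ 7.  45.2] ang 87.9 z 0.0087
rack 10950 px [321.  84.] c [597.6 -64. ] sz [72.  94.7] ang 88.5 z 0.0162
rack 7076 px [323. 187.] c [ 595.2 -142.8] sz [84.1 94.4] ang 88.1 z 0.0162
rack 366 px [238. 327.] c [ 553.2 -222.7] sz [25. 15.] ang 88.7 z 0.016
rack 509 px [337. 328.] c [ 620.9 -224.3] sz [24.1 24.8] ang 89.8 z 0.0163
in 9552 px [285. 235.] c [ 586.1 -145.8] sz [43.8 67.4] ang 88.1 z 0.0568
in 2018 px [285. 319.] c [ 584.9 -191.3] sz [15.2 50.2] ang 87.9 z 0.0569
b 10643 px [285. 239.] c [ 586.3 -145.8] sz [43.8 74.5] ang 88.1 z 0.0569
b 2018 px [285. 319.] c [ 584.9 -191.3] sz [15.2 50.2] ang 87.9 z 0.0569
```

```bash
python3 -m pendant '[{"dp":[0.095,0.015,0],"rotation":[0,0,0],"jaw":0},{"dp":[0.095,0.015,0],"rotation":[0,0,0],"jaw":0},{"dp":[0.095,0.015,0.05],"rotation":[0,0,0],"jaw":0},{"dp":[0.095,0.015,0.1],"rotation":[0,0,0],"jaw":0},{"dp":[0.095,0.015,0.135],"rotation":[0,0,0],"jaw":0},{"dp":[0.095,0.015,0.135],"rotation":[0,0,0],"jaw":0}]'
```

```text
time: 6.98
ee_pos: [0.5878, -0.1521, 0.0216]
eef_rot: [0.718, 0.696, -0.0, -0.0]
ft_force: [-0.0, 0.4, -6.3]
width: 0.0496
grip_force: 45.0
```

```bash
python3 -m pendant '[{"dp":[0.023,0,0],"rotation":[0,0,0],"jaw":0},{"dp":[0.023,0,0],"rotation":[0,0,0],"jaw":0},{"dp":[0.023,0,0.012],"rotation":[0,0,0],"jaw":0},{"dp":[0.023,0,0.012],"rotation":[0,0,0],"jaw":0}]'
python3 -m pendant '[{"dp":[0,0,0],"rotation":[0,0,0],"jaw":0.8},{"dp":[0,0,0],"rotation":[0,0,0],"jaw":0.8},{"dp":[0,0,0],"rotation":[0,0,0],"jaw":0.8},{"dp":[0,0,-0.4],"rotation":[0,0,0],"jaw":0.8},{"dp":[0,0,-0.8],"rotation":[0,0,0],"jaw":1},{"dp":[0,0,-1],"rotation":[0,0,0],"jaw":1},{"dp":[0,0,-1],"rotation":[0,0,0],"jaw":1}]'
python3 - <<'E'
from h import *
c=snap('wrist','w5'); scan('w5'); print(go((.4466,-.1746,.06),np.radians(74.1)))
E
```

```text
time: 7.48
ee_pos: [0.5883, -0.1487, 0.0204]
eef_rot: [0.718, 0.696, -0.0, -0.0]
ft_force: [0.5, -0.1, -5.5]
width: 0.0496
grip_force: 45.0
time: 8.35
ee_pos: [0.5899, -0.1491, 0.1735]
eef_rot: [0.718, 0.696, 0.002, 0.002]
ft_force: [-0.4, -0.0, -0.7]
width: 0.0855
grip_force: 0.0
blk 2742 px [20. 44.] c [363.9  -6.3] sz [55.4 31.2] ang 74.4 z 0.0336
blk 3272 px [116. 125.] c [433.6 -76.7] sz [55.1 55.1] ang 11.3 z 0.0339
blk 891 px [ 25. 223.] c [ 308.3 -172.8] sz [37.9 91.4] ang 26.9 z 0.0193
blk 2836 px [146. 222.] c [ 447.  -174.6] sz [64.8 41.1] ang 74.1 z 0.0299
pocket 4215 px [282.  93.] c [590.1 -52.1] sz [60.9 61.6] ang 88.3 z 0.0087
pocket 136 px [279. 153.] c [ 587.6 -110.4] sz [56.2 13.3] ang 7.8 z 0.0087
pocket 1391 px [283. 262.] c [ 585.1 -231.8] sz [43.5 46.1] ang 88.4 z 0.0087
pocket 679 px [283. 327.] c [ 582.3 -317.4] sz [31.4 36.7] ang 88.3 z 0.0087
rack 154 px [387.  40.] c [688.1  -7.5] sz [ 8.9 38.7] ang 23.7 z 0.0173
rack 11641 px [297. 153.] c [ 595.6 -128. ] sz [244.3  94.3] ang 88.3 z 0.0162
rack 1659 px [291. 323.] c [ 589.6 -318. ] sz [62. 94.] ang 88.0 z 0.0161
in 1334 px [399.  25.] c [688.7  -5.7] sz [43.9 22.5] ang 89.9 z 0.04
in 3736 px [283. 193.] c [ 588.  -147.5] sz [73.9 50.1] ang 88.3 z 0.0341
t 8.4 dp [-0.202 -0.945  0.741]
rot [ 0.0004 -0.0001  0.0392] deg [ 0.1 -0.  14.1]
None
```

```bash
python3 -m pendant '[{"dp":[-0.2,-0.94,0.3],"rotation":[0,0,0.039],"jaw":1},{"dp":[-0.2,-0.94,0.3],"rotation":[0,0,0.039],"jaw":1},{"dp":[-0.2,-0.94,0.3],"rotation":[0,0,0.039],"jaw":1},{"dp":[-0.2,-0.94,0.74],"rotation":[0,0,0.039],"jaw":1},{"dp":[-0.2,-0.94,0.74],"rotation":[0,0,0.039],"jaw":1},{"dp":[-0.2,-0.94,0.74],"rotation":[0,0,0.039],"jaw":1}]' >/dev/null
python3 - <<'E'
from h import *
go((.4468,-.1746,.012),np.radians(74.1)); c=snap('wrist','w6'); P=pts(c)
rects(c,(P[...,2]>.018)&(P[...,2]<.04)&(P[...,0]<.5)&(P[...,0]>.4),'b')
E
```

```text
t 9.15 dp [-0.     0.002  0.32 ]
rot [-0.0002  0.0001  0.0002] deg [-0.1  0.1  0.1]
b 8171 px [215.  87.] c [433.2 -76.5] sz [55. 55.] ang 30.1 z 0.0341
b 5901 px [286. 232.] c [ 447.  -174.4] sz [65.  40.1] ang 74.0 z 0.0302
```

```bash
python3 -m pendant '[{"dp":[0,0,0.32],"rotation":[0,0,0],"jaw":1},{"dp":[0,0,0.32],"rotation":[0,0,0],"jaw":0},{"dp":[0,0,0.32],"rotation":[0,0,0],"jaw":0},{"dp":[0,0,0.32],"rotation":[0,0,0],"jaw":0},{"dp":[0,0,0.32],"rotation":[0,0,0],"jaw":0},{"dp":[0,0,0.32],"rotation":[0,0,0],"jaw":0},{"dp":[0,0,0.32],"rotation":[0,0,0],"jaw":0}]' 45
python3 -m pendant '[{"dp":[0,0,-0.2],"rotation":[0,0,0],"jaw":0},{"dp":[0,0,-0.2],"rotation":[0,0,0],"jaw":0},{"dp":[0,0,-0.2],"rotation":[0,0,0],"jaw":0},{"dp":[0,0,-0.2],"rotation":[0,0,0],"jaw":0}]'
python3 - <<'E'
from h import *
go((.585,-.2431,.042),np.radians(88.3)); c=snap('wrist','w7'); P=pts(c)
rects(c,(P[...,2]>.045)&(P[...,2]<.08)&(P[...,0]<.5)&(P[...,0]>.4),'b')
E
```

```text
time: 10.07
ee_pos: [0.4468, -0.1742, 0.0118]
eef_rot: [0.798, 0.603, 0.0, 0.0]
ft_force: [-0.3, -0.0, 3.0]
width: 0.0396
grip_force: 45.0
time: 10.58
ee_pos: [0.4457, -0.1739, 0.0404]
eef_rot: [0.798, 0.603, -0.001, -0.001]
ft_force: [0.0, 0.6, -4.7]
width: 0.0396
grip_force: 45.0
t 10.57 dp [-0.191  1.019 -0.012]
rot [-0.0003  0.     -0.0392] deg [ -0.1   0.  -14.1]
b 7643 px [285. 246.] c [ 452.2 -160.5] sz [47.6 56.2] ang 44.7 z 0.0594
b 1528 px [285. 319.] c [ 439.2 -197.4] sz [16.7 40.1] ang 73.9 z 0.0622
```

```bash
python3 -m pendant '[{"dp":[-0.19,1,-0.01],"rotation":[0,0,-0.039],"jaw":0},{"dp":[-0.19,1,-0.01],"rotation":[0,0,-0.039],"jaw":0},{"dp":[-0.19,1,-0.01],"rotation":[0,0,-0.039],"jaw":0},{"dp":[-0.19,1,-0.01],"rotation":[0,0,-0.039],"jaw":0},{"dp":[-0.19,1,-0.01],"rotation":[0,0,-0.039],"jaw":0}]'
python3 - <<'E'
from h import *
go((.585,-.2431,.0205),np.radians(88.3)); c=snap('wrist','w8'); scan('w8')
E
```

```text
time: 11.25
ee_pos: [0.5819, -0.2423, 0.0419]
eef_rot: [0.718, 0.696, -0.001, -0.001]
ft_force: [-0.4, 1.0, -4.0]
width: 0.0398
grip_force: 45.0
t 11.25 dp [-0.005  0.021  0.143]
rot [-0.0003 -0.0001 -0.0003] deg [-0.1 -0.  -0.1]
blk 737 px [ 24. 263.] c [ 502.8 -207.4] sz [ 8.1 13. ] ang 31.0 z 0.1162
blk 130 px [123. 255.] c [ 535.3 -203.9] sz [1.5 9.2] ang 86.0 z 0.1188
blk 893 px [ 43. 330.] c [ 503.5 -231.5] sz [22.1  2.7] ang 87.6 z 0.1165
pocket 430 px [262. 108.] c [ 568.1 -159.9] sz [46.1 98.3] ang 32.8 z 0.0086
pocket 832 px [291. 191.] c [ 585.3 -214.2] sz [12.5 46.7] ang 87.2 z 0.0087
pocket 670 px [287. 330.] c [ 582.6 -313.1] sz [17.6 37.3] ang 87.7 z 0.0086
rack 19506 px [321. 132.] c [ 593.8 -188.4] sz [161.9  94.5] ang 88.4 z 0.0161
rack 263 px [244. 329.] c [ 553.  -303.4] sz [25.  18.3] ang 87.2 z 0.0161
rack 308 px [330. 329.] c [ 611.3 -305.5] sz [19.5 24.5] ang 1.2 z 0.016
in 15024 px [292.  74.] c [ 588.1 -148.8] sz [71.  50.3] ang 88.2 z 0.0341
in 3799 px [285. 233.] c [ 582.2 -230.3] sz [40.9 40. ] ang 88.2 z 0.0532
in 188 px [237. 249.] c [ 557.3 -231.8] sz [2.5 7.5] ang 64.5 z 0.0529
in 195 px [334. 249.] c [ 607.2 -233.5] sz [7.5 2.5] ang 23.2 z 0.0522
in 481 px [285. 315.] c [ 581.3 -269. ] sz [11.6 21.1] ang 87.4 z 0.0558
```

```bash
python3 -m pendant '[{"dp":[-0.006,0.02,0],"rotation":[0,0,0],"jaw":0},{"dp":[-0.006,0.02,0.05],"rotation":[0,0,0],"jaw":0},{"dp":[-0.006,0.02,0.1],"rotation":[0,0,0],"jaw":0},{"dp":[-0.006,0.02,0.145],"rotation":[0,0,0],"jaw":0},{"dp":[-0.006,0.02,0.145],"rotation":[0,0,0],"jaw":0}]'
python3 -m pendant '[{"dp":[0,0,0],"rotation":[0,0,0],"jaw":0.75},{"dp":[0,0,0],"rotation":[0,0,0],"jaw":0.75},{"dp":[0,0,0],"rotation":[0,0,0],"jaw":0.75},{"dp":[0,0,-0.4],"rotation":[0,0,0],"jaw":0.75},{"dp":[0,0,-0.8],"rotation":[0,0,0],"jaw":1},{"dp":[0,0,-1],"rotation":[0,0,0],"jaw":1},{"dp":[0,0,-1],"rotation":[0,0,0],"jaw":1}]'
python3 - <<'E'
from h import *
c=snap('wrist','w9'); scan('w9'); go((.4333,-.0766,.08),np.radians(85))
E
```

```text
time: 11.92
ee_pos: [0.5858, -0.2435, 0.0207]
eef_rot: [0.718, 0.696, -0.0, -0.0]
ft_force: [-0.5, 0.1, -4.2]
width: 0.0398
grip_force: 45.0
time: 12.8
ee_pos: [0.5873, -0.2442, 0.1743]
eef_rot: [0.718, 0.696, 0.001, 0.002]
ft_force: [-0.3, -1.1, 0.6]
width: 0.0846
grip_force: 0.0
blk 2949 px [102.  21.] c [433.4 -86.7] sz [56.1 36.5] ang 2.8 z 0.0339
blk 1711 px [ 21. 168.] c [ 319.6 -198.8] sz [41.6 73.8] ang 14.9 z 0.0198
pocket 1286 px [281.   9.] c [589.5 -74.5] sz [15.6 61.5] ang 88.6 z 0.0087
pocket 224 px [264. 109.] c [ 568.4 -159.5] sz [45.5 97.5] ang 32.8 z 0.0087
pocket 231 px [273. 171.] c [ 584.2 -242.8] sz [68.6 46.1] ang 88.5 z 0.0086
pocket 1309 px [282. 259.] c [ 582.3 -324.5] sz [50.5 38.1] ang 87.7 z 0.0087
rack 14702 px [296. 137.] c [ 593.  -207.6] sz [276.8  94.3] ang 88.2 z 0.0161
in 4801 px [282.  90.] c [ 587.9 -147.7] sz [73.2 50.2] ang 88.4 z 0.0341
in 2748 px [283. 195.] c [ 585.5 -243.7] sz [64.4 40. ] ang 88.0 z 0.0385
t 12.85 dp [ 1.081 -1.057  0.612]
rot [0.0003 0.     0.0089] deg [0.1 0.  3.2]
```

```bash
python3 -m pendant '[{"dp":[0.6,-0.6,0],"rotation":[0,0,0],"jaw":1},{"dp":[0.6,-0.6,0],"rotation":[0,0,0],"jaw":1},{"dp":[0.6,-0.6,0],"rotation":[0,0,0],"jaw":1}]' >/dev/null
python3 -m pendant '[{"dp":[0.48,-0.46,0.3],"rotation":[0,0,0],"jaw":1},{"dp":[0.48,-0.46,0.61],"rotation":[0,0,0],"jaw":1},{"dp":[0.48,-0.46,0.61],"rotation":[0,0,0],"jaw":1},{"dp":[0.48,-0.46,0.61],"rotation":[0,0,0],"jaw":1}]' >/dev/null
python3 - <<'E'
from h import *
go((.4333,-.0766,.012)); c=snap('wrist','w10'); P=pts(c)
rects(c,(P[...,2]>.018)&(P[...,2]<.04)&(P[...,0]<.5)&(P[...,0]>.3),'b')
E
```

```text
t 13.72 dp [0.004 0.008 0.449]
b 6542 px [157. 121.] c [351.3  -2.2] sz [54.9 55.5] ang 86.0 z 0.034
b 4889 px [287. 225.] c [433.  -76.2] sz [55.  55.1] ang 0.4 z 0.034
```

```bash
python3 -m pendant '[{"dp":[0.005,0.006,0.2],"rotation":[0,0,0],"jaw":1},{"dp":[0.005,0.006,0.448],"rotation":[0,0,0],"jaw":1},{"dp":[0.005,0.006,0.448],"rotation":[0,0,0],"jaw":1},{"dp":[0.005,0.006,0.448],"rotation":[0,0,0],"jaw":0},{"dp":[0.005,0.006,0.448],"rotation":[0,0,0],"jaw":0},{"dp":[0.005,0.006,0.448],"rotation":[0,0,0],"jaw":0},{"dp":[0.005,0.006,0.448],"rotation":[0,0,0],"jaw":0}]' 45
python3 -m pendant '[{"dp":[0,0,-0.2],"rotation":[0,0,0],"jaw":0},{"dp":[0,0,-0.2],"rotation":[0,0,0],"jaw":0},{"dp":[0,0,-0.2],"rotation":[0,0,0],"jaw":0},{"dp":[0,0,-0.2],"rotation":[0,0,0],"jaw":0}]'
python3 - <<'E'
from h import *
go((.5902,-.0521,.042),np.radians(88.3))
E
```

```text
time: 14.65
ee_pos: [0.4334, -0.0758, 0.013]
eef_rot: [0.718, 0.696, 0.0, 0.0]
ft_force: [1.1, 0.5, 6.1]
width: 0.0557
grip_force: 45.2
time: 15.15
ee_pos: [0.4323, -0.0759, 0.0416]
eef_rot: [0.718, 0.696, -0.001, -0.001]
ft_force: [0.2, -0.7, -4.8]
width: 0.0554
grip_force: 45.0
t 15.15 dp [ 0.191  1.047 -0.005]
rot [-0.0003  0.     -0.0002] deg [-0.1  0.  -0.1]
```

```bash
python3 -m pendant '[{"dp":[0.19,1,0],"rotation":[0,0,0],"jaw":0},{"dp":[0.19,1,0],"rotation":[0,0,0],"jaw":0},{"dp":[0.19,1,0],"rotation":[0,0,0],"jaw":0},{"dp":[0.19,1,0],"rotation":[0,0,0],"jaw":0},{"dp":[0.19,1,0],"rotation":[0,0,0],"jaw":0}]'
python3 - <<'E'
from h import *
go((.5902,-.0521,.0215),np.radians(88.3)); c=snap('wrist','w11'); scan('w11')
E
```

```text
time: 15.78
ee_pos: [0.5825, -0.0526, 0.0415]
eef_rot: [0.718, 0.696, -0.001, -0.001]
ft_force: [0.0, 0.3, -4.4]
width: 0.0552
grip_force: 45.0
t 15.78 dp [0.005 0.052 0.133]
rot [-0.0004  0.0001 -0.0003] deg [-0.1  0.  -0.1]
blk 770 px [ 24. 263.] c [503.7 -17.6] sz [ 7.3 12.9] ang 29.0 z 0.1158
blk 261 px [108. 255.] c [531.4 -13.9] sz [ 1.2 16.5] ang 87.7 z 0.1185
blk 726 px [ 40. 330.] c [504.  -40.9] sz [20.4  3.2] ang 90.0 z 0.1171
pocket 8060 px [295.  69.] c [589.   48.7] sz [ 23.5 118.1] ang 89.4 z 0.0041
pocket 2319 px [308. 207.] c [591.  -40.6] sz [36.5 62.7] ang 87.8 z 0.0087
rack 676 px [463. 141.] c [689.9   3.3] sz [47.9 16. ] ang 86.0 z 0.0174
rack 6966 px [327. 198.] c [598.4 -41.9] sz [72.4 94.7] ang 88.1 z 0.0161
rack 418 px [247. 324.] c [ 554.2 -113.7] sz [24.5 10.1] ang 88.0 z 0.016
rack 481 px [344. 325.] c [ 620.5 -116. ] sz [16.1 34.3] ang 28.4 z 0.0161
rack 261 px [318. 321.] c [ 599.2 -111.1] sz [ 2.3 30. ] ang 88.7 z 0.0184
in 4277 px [492. 149.] c [688.7   2.1] sz [22.6 58.4] ang 0.0 z 0.04
in 2011 px [286. 230.] c [582.9 -37. ] sz [23.9 72.9] ang 88.5 z 0.0489
in 867 px [299. 333.] c [ 589.2 -111.4] sz [ 3.8 49.6] ang 88.3 z 0.0306
```

```bash
python3 -m pendant '[{"dp":[0.002,0.053,0],"rotation":[0,0,0],"jaw":0},{"dp":[0.002,0.053,0],"rotation":[0,0,0],"jaw":0},{"dp":[0.002,0.053,0.06],"rotation":[0,0,0],"jaw":0},{"dp":[0.002,0.053,0.1],"rotation":[0,0,0],"jaw":0},{"dp":[0.002,0.053,0.132],"rotation":[0,0,0],"jaw":0},{"dp":[0.002,0.053,0.132],"rotation":[0,0,0],"jaw":0}]'
python3 -m pendant '[{"dp":[0,0,0],"rotation":[0,0,0],"jaw":0.88},{"dp":[0,0,0],"rotation":[0,0,0],"jaw":0.88},{"dp":[0,0,0],"rotation":[0,0,0],"jaw":0.88},{"dp":[0,0,-0.4],"rotation":[0,0,0],"jaw":0.88},{"dp":[0,0,-0.8],"rotation":[0,0,0],"jaw":1},{"dp":[0,0,-1],"rotation":[0,0,0],"jaw":1},{"dp":[0,0,-1],"rotation":[0,0,0],"jaw":1}]'
python3 -m pendant '[{"dp":[0,0,-1],"rotation":[0,0,0],"jaw":1},{"dp":[0,0,-1],"rotation":[0,0,0],"jaw":1},{"dp":[0,0,-1],"rotation":[0,0,0],"jaw":1},{"dp":[0,0,-1],"rotation":[0,0,0],"jaw":1}]'
python3 - <<'E'
from h import *
c=snap('wrist','w12'); scan('w12'); go((.579,.382,.3)); s=snap('scene','s1')
E
```

```text
time: 16.58
ee_pos: [0.5915, -0.0521, 0.0222]
eef_rot: [0.718, 0.696, -0.0, -0.0]
ft_force: [1.0, -0.5, -3.4]
width: 0.0553
grip_force: 45.0
time: 17.45
ee_pos: [0.5934, -0.0523, 0.1757]
eef_rot: [0.718, 0.696, 0.002, 0.001]
ft_force: [0.6, 0.1, -0.7]
width: 0.0863
grip_force: 0.0
time: 17.95
ee_pos: [0.5925, -0.0523, 0.3238]
eef_rot: [0.718, 0.696, 0.001, 0.001]
ft_force: [0.5, -1.3, -0.6]
width: 0.0872
grip_force: 0.0
blk 1419 px [114. 141.] c [351.9  -2.6] sz [55.2 54.4] ang 49.1 z 0.034
blk 232 px [105. 236.] c [ 305.9 -149.6] sz [13.3 60.1] ang 16.7 z 0.0194
blk 111 px [133. 272.] c [ 340.  -209.4] sz [14.2 34.6] ang 5.7 z 0.0198
pocket 1276 px [282.  98.] c [588.8  49.1] sz [ 23.3 117.2] ang 89.0 z 0.0042
pocket 296 px [280. 158.] c [590.4 -52.8] sz [59.7 60.7] ang 88.2 z 0.0088
pocket 510 px [284. 324.] c [ 581.9 -327.8] sz [52.2 35.6] ang 87.8 z 0.0087
rack 4516 px [293. 206.] c [ 595.6 -121.3] sz [229.5  94.3] ang 88.3 z 0.0162
rack 984 px [291. 323.] c [ 589.6 -321.4] sz [60.3 94.2] ang 88.1 z 0.0163
in 546 px [356. 130.] c [688.8   2. ] sz [58.6 22.4] ang 90.0 z 0.0402
in 1220 px [284. 172.] c [590.6 -52.5] sz [54.6 54. ] ang 89.1 z 0.0421
in 1537 px [284. 232.] c [ 587.7 -147.2] sz [73.7 49.6] ang 88.3 z 0.0341
in 271 px [285. 274.] c [ 586.2 -220. ] sz [17.6 39.9] ang 88.4 z 0.0349
t 18.0 dp [ 2.89  -0.176  0.148]
```

View pics/s1.png

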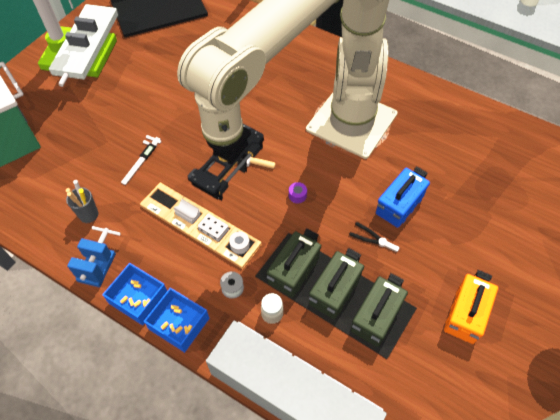

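All three blocks are seated: round at (238,240), drilled (213,227) and vee (187,211). The step pocket at (160,198) is empty and I see no step block anywhere. Next the cases, with the tool turned so the camera faces the catches.

```bash
python3 -m pendant '[{"dp":[1,-0.4,0],"rotation":[0,0,-0.2547],"jaw":1},{"dp":[1,-0.4,0],"rotation":[0,0,-0.2547],"jaw":1},{"dp":[1,-0.4,0],"rotation":[0,0,-0.2547],"jaw":1},{"dp":[1,-0.4,0],"rotation":[0,0,-0.2547],"jaw":1},{"dp":[1,-0.4,0],"rotation":[0,0,-0.2547],"jaw":1},{"dp":[1,-0.4,0],"rotation":[0,0,-0.2547],"jaw":1},{"dp":[1,-0.4,0],"rotation":[0,0,-0.2547],"jaw":1},{"dp":[1,-0.4,0],"rotation":[0,0,-0.2547],"jaw":1}]' >/dev/null
python3 - <<'E'
from h import *
print(st()['joint_positions'].round(2)); go((.53,.25,.3),np.pi)
E
```

```text
[-0.66  0.12  0.44  1.53 -0.05  1.51  1.25]
t 19.05 dp [0.134 0.994 0.137]
rot [-0.0002 -0.0005 -0.0152] deg [-0.1 -0.2 -5.5]
```

```bash
python3 -m pendant '[{"dp":[0.13,1,0.14],"rotation":[0,0,-0.015],"jaw":1},{"dp":[0.13,1,0.14],"rotation":[0,0,-0.015],"jaw":1},{"dp":[0.13,1,0.14],"rotation":[0,0,-0.015],"jaw":1},{"dp":[0.13,1,0.14],"rotation":[0,0,-0.015],"jaw":1}]' >/dev/null
python3 - <<'E'
from h import *
c=snap('wrist','w13'); P=pts(c); x,y,z=[P[...,i] for i in range(3)]
v=cv2.cvtColor(c['image'],cv2.COLOR_RGB2HSV)[...,2]
rects(c,(z>.1)&(z<.125)&(x>.5)&(x<.66),'handle'); rects(c,(z>.076)&(z<.09)&(x>.49)&(x<.68),'lid')
rects(c,(z>.045)&(z<.1)&(x>.46)&(x<.501)&(v<60),'catch',30)
go((.5787,.382,.13),np.pi)
E
```

```text
handle 857 px [283. 219.] c [569.3 248.6] sz [13.1 84.5] ang 89.6 z 0.1148
handle 943 px [173. 222.] c [575.8 120.8] sz [14.5 84.5] ang 89.6 z 0.1147
handle 900 px [395. 221.] c [577.  379.9] sz [85.4 14.5] ang 0.4 z 0.1147
lid 182 px [175. 152.] c [494.1 120.1] sz [ 7.3 34.1] ang 0.7 z 0.0811
lid 221 px [393. 152.] c [494.2 380.1] sz [ 8.5 34.3] ang 0.4 z 0.0811
lid 746 px [543. 159.] c [503.9 564. ] sz [29.7 39.7] ang 4.2 z 0.08
lid 7151 px [283. 207.] c [569.9 248.5] sz [ 88.2 150.6] ang 89.7 z 0.0845
lid 6032 px [182. 205.] c [575.3 121. ] sz [149.7  86.7] ang 0.2 z 0.0845
lid 6069 px [386. 206.] c [576.7 379.3] sz [149.7  87. ] ang 0.1 z 0.0845
catch 592 px [176. 146.] c [487.6 120. ] sz [19.9 40.1] ang 0.6 z 0.0816
catch 61 px [375. 145.] c [488.7 362. ] sz [ 8.7 14.8] ang 71.1 z 0.073
t 19.6 dp [-0.311  0.876  1.128]
rot [-0.0003 -0.0004 -0.001 ] deg [-0.1 -0.2 -0.4]
```

View pics/w13.png

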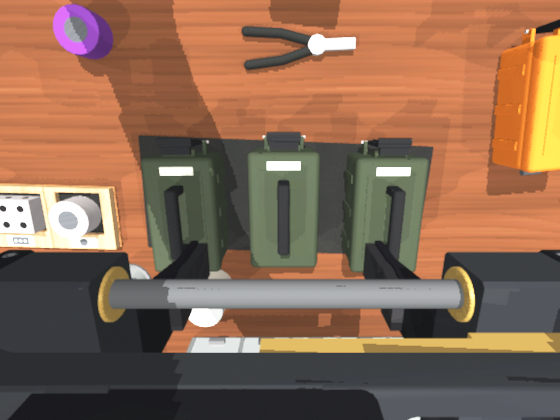

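```bash
python3 -m pendant '[{"dp":[-0.31,0.866,0.5],"rotation":[0,0,-0.001],"jaw":0.5},{"dp":[-0.31,0.866,0.5],"rotation":[0,0,-0.001],"jaw":0.5},{"dp":[-0.31,0.866,1],"rotation":[0,0,-0.001],"jaw":0.5},{"dp":[-0.31,0.866,1],"rotation":[0,0,-0.001],"jaw":0.5},{"dp":[-0.31,0.866,1],"rotation":[0,0,-0.001],"jaw":0.5},{"dp":[-0.31,0.866,1],"rotation":[0,0,-0.001],"jaw":0.5}]'
python3 - <<'E'
from h import *
c=snap('wrist','w14'); P=pts(c); x,y,z=[P[...,i] for i in range(3)]
rects(c,(z>.1)&(z<.125)&(x>.5)&(x<.66),'handle')
for n in ('w13','w14'):
    c=load(n);P=pts(c); x,y,z=[P[...,i] for i in range(3)]
    for hx,hy in((.577,.380),(.5693,.2486),(.5758,.1208)):
        m=(abs(y-hy)<.016)&(x>hx-.115)&(x<hx-.07)
        print(n,hy,[(zz,(hx-x[m&(abs(z-zz)<.003)]).round(4).max() if (m&(abs(z-zz)<.003)).any() else None) for zz in(.05,.06,.07,.075,.08,.085)])
go((.577,.380,.091),np.pi)
E
```

```text
time: 20.35
ee_pos: [0.5812, 0.3792, 0.1536]
eef_rot: [0.002, 1.0, 0.0, 0.001]
ft_force: [0.3, 0.9, 0.3]
width: 0.0447
grip_force: 0.0
handle 2782 px [ 93. 201.] c [563.9 249.4] sz [15.5 73.6] ang 89.9 z 0.1145
handle 2407 px [288. 220.] c [575.3 380.3] sz [14.  81.7] ang 89.9 z 0.1147
w13 0.38 [(0.05, np.float64(0.0932)), (0.06, np.float64(0.0922)), (0.07, np.float64(0.0833)), (0.075, np.float64(0.0766)), (0.08, np.float64(0.0976)), (0.085, np.float64(0.0976))]
w13 0.2486 [(0.05, None), (0.06, None), (0.07, np.float64(0.0763)), (0.075, np.float64(0.0978)), (0.08, np.float64(0.098)), (0.085, np.float64(0.097))]
w13 0.1208 [(0.05, np.float64(0.0936)), (0.06, None), (0.07, np.float64(0.0922)), (0.075, np.float64(0.0848)), (0.08, np.float64(0.098)), (0.085, np.float64(0.098))]
w14 0.38 [(0.05, None), (0.06, None), (0.07, np.float64(0.078)), (0.075, np.float64(0.078)), (0.08, np.float64(0.0983)), (0.085, np.float64(0.0981))]
w14 0.2486 [(0.05, np.float64(0.0935)), (0.06, np.float64(0.0933)), (0.07, np.float64(0.0824)), (0.075, np.float64(0.078)), (0.08, np.float64(0.0978)), (0.085, np.float64(0.0976))]
w14 0.1208 [(0.05, None), (0.06, None), (0.07, None), (0.075, None), (0.08, None), (0.085, None)]
t 20.4 dp [0.03  0.002 0.421]
rot [ 0.0002  0.0004 -0.0005] deg [ 0.1  0.2 -0.2]
```

```bash
python3 -m pendant '[{"dp":[0.03,0.003,0.2],"rotation":[0,0,0],"jaw":0.5},{"dp":[0.03,0.003,0.42],"rotation":[0,0,0],"jaw":0.5},{"dp":[0.03,0.003,0.42],"rotation":[0,0,0],"jaw":0.5},{"dp":[0.03,0.003,0.42],"rotation":[0,0,0],"jaw":0},{"dp":[0.03,0.003,0.42],"rotation":[0,0,0],"jaw":0},{"dp":[0.03,0.003,0.42],"rotation":[0,0,0],"jaw":0},{"dp":[0.03,0.003,0.42],"rotation":[0,0,0],"jaw":0}]' 50
python3 -m pendant '[{"dp":[0,0,-0.01],"rotation":[0,0,0],"jaw":0},{"dp":[0,0,-0.02],"rotation":[0,0,0],"jaw":0},{"dp":[0,0,-0.02],"rotation":[0,0,0],"jaw":0}]'
```

```text
time: 21.28
ee_pos: [0.5757, 0.3812, 0.0894]
eef_rot: [0.001, 1.0, 0.0, 0.0]
ft_force: [-0.7, -1.7, 2.3]
width: 0.0133
grip_force: 50.0
time: 21.65
ee_pos: [0.5766, 0.3811, 0.0911]
eef_rot: [0.001, 1.0, 0.0, 0.001]
ft_force: [9.9, 4.5, -10.5]
width: 0.0136
grip_force: 50.0
```

```bash
python3 -m pendant '[{"dp":[0,0,-0.005],"rotation":[0,0,0],"jaw":0},{"dp":[0,0,-0.01],"rotation":[0,0,0],"jaw":0},{"dp":[0,0,-0.01],"rotation":[0,0,0],"jaw":0}]'
python3 -m pendant '[{"dp":[0,0,-0.005],"rotation":[0,0,0],"jaw":0},{"dp":[0,0,-0.01],"rotation":[0,0,0],"jaw":0},{"dp":[0,0,-0.01],"rotation":[0,0,0],"jaw":0}]'
```

```text
time: 22.02
ee_pos: [0.5768, 0.3811, 0.0915]
eef_rot: [0.001, 1.0, 0.0, 0.001]
ft_force: [13.7, 5.6, -18.2]
width: 0.0131
grip_force: 50.0
time: 22.4
ee_pos: [0.5767, 0.3811, 0.0915]
eef_rot: [0.001, 1.0, -0.0, 0.001]
ft_force: [18.1, 10.0, -27.9]
width: 0.0133
grip_force: 50.0
```

The left catch is home: it held 28 N at 2 mm of lift. Easing off and moving to the middle case.

```bash
python3 -m pendant '[{"dp":[0,0,0.04],"rotation":[0,0,0],"jaw":0},{"dp":[0,0,0.04],"rotation":[0,0,0],"jaw":0},{"dp":[0,0,0.04],"rotation":[0,0,0],"jaw":0.5},{"dp":[0,0,0.04],"rotation":[0,0,0],"jaw":0.5},{"dp":[0,0,0.04],"rotation":[0,0,0],"jaw":0.5},{"dp":[0,0,-0.2],"rotation":[0,0,0],"jaw":0.5},{"dp":[0,0,-0.4],"rotation":[0,0,0],"jaw":0.5},{"dp":[0,0,-0.4],"rotation":[0,0,0],"jaw":0.5}]'
python3 -m pendant '[{"dp":[0.05,-0.88,0],"rotation":[0,0,0],"jaw":0.5},{"dp":[0.05,-0.88,0],"rotation":[0,0,0],"jaw":0.5},{"dp":[0.05,-0.88,0],"rotation":[0,0,0],"jaw":0.5},{"dp":[0.05,-0.88,0],"rotation":[0,0,0],"jaw":0.5}]' >/dev/null
python3 - <<'E'
from h import *
c=snap('wrist','w15'); P=pts(c); x,y,z=[P[...,i] for i in range(3)]
rects(c,(z>.1)&(z<.125)&(x>.5)&(x<.66),'handle')
go((.5693,.2493,.091),np.pi)
E
```

```text
time: 23.4
ee_pos: [0.5767, 0.3816, 0.1576]
eef_rot: [0.001, 1.0, 0.001, 0.002]
ft_force: [0.1, -0.0, -0.9]
width: 0.043
grip_force: 0.0
handle 2207 px [287. 225.] c [565.1 248.8] sz [13.8 76.3] ang 89.6 z 0.1147
handle 1946 px [100. 216.] c [559.5 121. ] sz [52.8 14.8] ang 0.2 z 0.1144
handle 2000 px [478. 218.] c [561.9 379.6] sz [14.9 55.5] ang 89.4 z 0.1144
t 23.95 dp [-0.014 -0.005  0.421]
rot [ 0.0001 -0.0001 -0.0001] deg [ 0. -0. -0.]
```

```bash
python3 -m pendant '[{"dp":[-0.01,-0.006,0.2],"rotation":[0,0,0],"jaw":0.5},{"dp":[-0.01,-0.006,0.42],"rotation":[0,0,0],"jaw":0.5},{"dp":[-0.01,-0.006,0.42],"rotation":[0,0,0],"jaw":0.5},{"dp":[-0.01,-0.006,0.42],"rotation":[0,0,0],"jaw":0},{"dp":[-0.01,-0.006,0.42],"rotation":[0,0,0],"jaw":0},{"dp":[-0.01,-0.006,0.42],"rotation":[0,0,0],"jaw":0},{"dp":[-0.01,-0.006,0.42],"rotation":[0,0,0],"jaw":0}]' 50
python3 -m pendant '[{"dp":[0,0,-0.01],"rotation":[0,0,0],"jaw":0},{"dp":[0,0,-0.02],"rotation":[0,0,0],"jaw":0},{"dp":[0,0,-0.02],"rotation":[0,0,0],"jaw":0}]'
python3 -m pendant '[{"dp":[0,0,-0.005],"rotation":[0,0,0],"jaw":0},{"dp":[0,0,-0.015],"rotation":[0,0,0],"jaw":0},{"dp":[0,0,-0.015],"rotation":[0,0,0],"jaw":0}]'
```

```text
time: 24.82
ee_pos: [0.5696, 0.2496, 0.0925]
eef_rot: [0.0, 1.0, 0.001, 0.001]
ft_force: [1.9, -0.7, 1.8]
width: 0.0136
grip_force: 50.0
time: 25.2
ee_pos: [0.5705, 0.2494, 0.0943]
eef_rot: [0.0, 1.0, 0.001, 0.002]
ft_force: [11.7, 6.9, -14.0]
width: 0.0135
grip_force: 50.0
time: 25.58
ee_pos: [0.5706, 0.2494, 0.0946]
eef_rot: [0.0, 1.0, 0.001, 0.002]
ft_force: [20.6, 10.4, -30.9]
width: 0.0134
grip_force: 50.0
```

The middle catch is home too: 31 N at 2 mm. On to the right case.

```bash
python3 -m pendant '[{"dp":[0,0,0.035],"rotation":[0,0,0],"jaw":0},{"dp":[0,0,0.035],"rotation":[0,0,0],"jaw":0},{"dp":[0,0,0.035],"rotation":[0,0,0],"jaw":0.5},{"dp":[0,0,0.035],"rotation":[0,0,0],"jaw":0.5},{"dp":[0,0,0.035],"rotation":[0,0,0],"jaw":0.5},{"dp":[0,0,-0.2],"rotation":[0,0,0],"jaw":0.5},{"dp":[0,0,-0.4],"rotation":[0,0,0],"jaw":0.5},{"dp":[0,0,-0.4],"rotation":[0,0,0],"jaw":0.5}]' >/dev/null
python3 -m pendant '[{"dp":[-0.04,-0.855,0],"rotation":[0,0,0],"jaw":0.5},{"dp":[-0.04,-0.855,0],"rotation":[0,0,0],"jaw":0.5},{"dp":[-0.04,-0.855,0],"rotation":[0,0,0],"jaw":0.5},{"dp":[-0.04,-0.855,0],"rotation":[0,0,0],"jaw":0.5}]' >/dev/null
python3 - <<'E'
from h import *
c=snap('wrist','w16'); P=pts(c); x,y,z=[P[...,i] for i in range(3)]
rects(c,(z>.1)&(z<.125)&(x>.5)&(x<.66),'handle')
go((.5755,.1212,.091),np.pi)
E
```

```text
handle 2500 px [474. 206.] c [560.8 248.1] sz [14.9 68.1] ang 89.3 z 0.1145
handle 2241 px [287. 224.] c [572.5 120.2] sz [78.9 13.9] ang 0.3 z 0.1147
t 27.12 dp [-0.006  0.002  0.436]
rot [ 0.0001 -0.0002 -0.0001] deg [ 0.  -0.1 -0. ]
```

```bash
python3 -m pendant '[{"dp":[-0.006,-0.002,0.2],"rotation":[0,0,0],"jaw":0.5},{"dp":[-0.006,-0.002,0.435],"rotation":[0,0,0],"jaw":0.5},{"dp":[-0.006,-0.002,0.435],"rotation":[0,0,0],"jaw":0.5},{"dp":[-0.006,-0.002,0.435],"rotation":[0,0,0],"jaw":0},{"dp":[-0.006,-0.002,0.435],"rotation":[0,0,0],"jaw":0},{"dp":[-0.006,-0.002,0.435],"rotation":[0,0,0],"jaw":0},{"dp":[-0.006,-0.002,0.435],"rotation":[0,0,0],"jaw":0}]' 50
python3 -m pendant '[{"dp":[0,0,-0.01],"rotation":[0,0,0],"jaw":0},{"dp":[0,0,-0.02],"rotation":[0,0,0],"jaw":0},{"dp":[0,0,-0.02],"rotation":[0,0,0],"jaw":0}]'
python3 -m pendant '[{"dp":[0,0,-0.005],"rotation":[0,0,0],"jaw":0},{"dp":[0,0,-0.015],"rotation":[0,0,0],"jaw":0},{"dp":[0,0,-0.015],"rotation":[0,0,0],"jaw":0}]'
```

```text
time: 28.0
ee_pos: [0.5764, 0.1211, 0.0925]
eef_rot: [0.0, 1.0, 0.001, 0.001]
ft_force: [0.7, -0.8, 2.6]
width: 0.0132
grip_force: 50.0
time: 28.38
ee_pos: [0.5773, 0.121, 0.0943]
eef_rot: [0.0, 1.0, 0.001, 0.002]
ft_force: [12.7, 5.8, -14.4]
width: 0.0135
grip_force: 50.0
time: 28.75
ee_pos: [0.5773, 0.121, 0.0947]
eef_rot: [0.0, 1.0, 0.0, 0.002]
ft_force: [22.0, 7.9, -33.3]
width: 0.0129
grip_force: 50.0
```

All three catches are home: the right one held 33 N. I'll release, back off, and re-check the blocks, the catches and the whole bench.

```bash
python3 -m pendant '[{"dp":[0,0,0.035],"rotation":[0,0,0],"jaw":0},{"dp":[0,0,0.035],"rotation":[0,0,0],"jaw":0},{"dp":[0,0,0.035],"rotation":[0,0,0],"jaw":0.5},{"dp":[0,0,0.035],"rotation":[0,0,0],"jaw":0.5},{"dp":[0,0,0.035],"rotation":[0,0,0],"jaw":0.5},{"dp":[0,0,-0.3],"rotation":[0,0,0],"jaw":0.5},{"dp":[0,0,-0.9],"rotation":[0,0,0],"jaw":0.5},{"dp":[0,0,-0.9],"rotation":[0,0,0],"jaw":0.5}]' >/dev/null
python3 -m pendant '[{"dp":[0.4,0.6,-0.5],"rotation":[0,0,0],"jaw":0.5},{"dp":[0.4,0.6,-0.5],"rotation":[0,0,0],"jaw":0.5},{"dp":[0.4,0.6,-0.5],"rotation":[0,0,0],"jaw":0.5},{"dp":[0.4,0.6,-0.5],"rotation":[0,0,0],"jaw":0.5}]'
python3 - <<'E'
from h import *
c=snap('wrist','w17'); P=pts(c); x,y,z=[P[...,i] for i in range(3)]
for hx,hy in((.577,.380),(.5693,.2486),(.5758,.1208)):
    m=(abs(y-hy)<.016)&(x>hx-.115)&(x<hx-.07)&(z>.078)&(z<.09); print(hy,(hx-x[m]).max().round(4))
rects(c,(z>.1)&(z<.125)&(x>.5)&(x<.66),'handle')
s=snap('scene','s2'); d=snap('side','d2')
P=pts(s);m=(P[...,0]>.53)&(P[...,0]<.66)&(P[...,1]<.03)&(P[...,1]>-.45)&(P[...,2]>.024)&(P[...,2]<.06); rects(s,m,'in',40)
cv2.imwrite('pics/e1.png',np.hstack([s['image'][100:400,60:460,::-1],d['image'][60:360,60:460,::-1]]))
E
```

```text
time: 30.25
ee_pos: [0.5162, 0.2092, 0.3068]
eef_rot: [0.001, 1.0, -0.0, 0.0]
ft_force: [-0.0, -0.6, -0.8]
width: 0.0433
grip_force: 0.0
0.38 0.0979
0.2486 0.0974
0.1208 0.0979
handle 843 px [319. 227.] c [569.7 248.5] sz [14.1 85.3] ang 89.7 z 0.1147
handle 847 px [213. 231.] c [575.5 120.2] sz [84.8 14.4] ang 0.2 z 0.1146
handle 749 px [428. 225.] c [567.5 379.5] sz [66.6 14.3] ang 0.0 z 0.1146
in 313 px [187. 210.] c [ 588.7 -240.8] sz [67.2 43.2] ang 89.1 z 0.0359
in 416 px [213. 227.] c [ 591.4 -144.9] sz [77.4 53.7] ang 87.5 z 0.0327
in 315 px [239. 242.] c [594.8 -50.4] sz [57.5 54.5] ang 33.2 z 0.0407
```

View pics/e1.png

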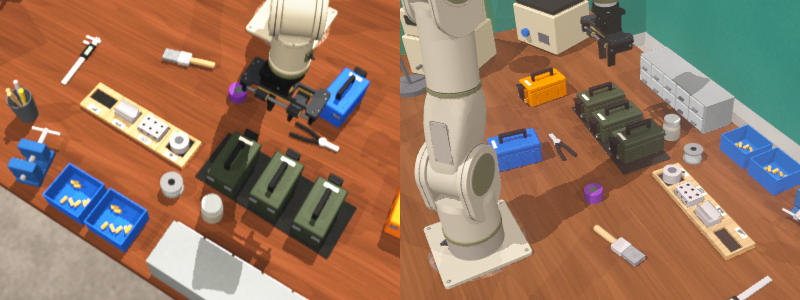

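The three blocks sit in their own pockets (left half: (127,110), (153,127), (179,142)). The cases are shut with all rims at the home position, and the jar, pliers, reel and caliper are untouched. There is no step block in either view.

```bash
python3 -c "
from bench import r
print(r.close_job())"
```

```text
the job is handed in; nothing more can be done
None
```

I put the vee, drilled and round blocks upright in their own pockets and found no step block. Tugging the cases left to right showed all three catches already home, each holding about 28–33 N, so none needed snapping shut. The job is handed in.

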